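Gauge a worn feed roller in the bench caliper

ROBOT

A 6-joint arm with a two-finger parallel gripper is mounted at the origin on the work surface. World frame = base frame: x ahead of the robot, y to its left, z up, the work surface at z = 0. Lengths are in mm, angles in degrees, forces in N, time in s.
With the tool pointing down it reaches from about 350 to 850 mm from the base axis. Payload 8.1 kg.
Tool frame: the origin (TCP) lies at the very end of the fingers, on their centre line; the grasp point (between the pads) lies 19 mm behind it (r.grip_depth is the distance from the TCP to the grasp point, in mm); z points along the fingers, y is the direction in which the jaws open and shut (so a half turn about z gives the same grasp; the last joint's range is limited). The gripper opens to 85 mm and grips with 20 to 120 N. Pads are 22 mm wide; open, the fingers measure 114 mm over their backs; the gripper's body (76 mm by 85 mm) begins 54 mm behind the grasp point. The pads swing forward as they close: fully open they stand 13 mm farther back than shut.
Start: joints at [65.81, 7.471, 85.268, -0, 87.261, -4.893], TCP at [198.26, 566.302, 231.292] pointing down, gripper open.
Joint ranges: [-169.43, 169.43], [-51.17, 129.36], [1.28, 143.12], [-76.62, 256.62], [0, 156.53], [-152.29, 152.29]. Speed limits (degrees/s): [136.94, 136.94, 159.86, 180, 180, 180].

INTERFACE

Orientations are given as [roll, pitch, yaw] about the fixed x, y, z axes, in that order (R = Rz(yaw) Ry(pitch) Rx(roll)).
In Python, from bench import status, viewer, hand_in, r gives the robot as it stands.
- The arm moves only by the shell command python3 -m crank 'ROWS' [OPENING] [FORCE]. ROWS is a JSON object of lists of equal length, an entry for each row: "slide": the shift along the tool's x, y, z in m, a list of three; "twist": the turn about the tool's z in rad. A call has 1 to 8 rows; each row shifts and turns the commanded pose from where the row before left it, along the tool's axes as they then stand; what a row does not reach is not made up. A row lasts 1/10 s, in which the tool goes at most 50 mm and 8.59 degrees, less where a joint would pass 70% of its speed; a pose out of reach is approached as far as the arm can. A call with a gripper value outside its range is refused whole. OPENING is the closure, from 0 (fully open) to 1 (shut), set as the call begins (- or left out, the last holds). The fingers move at their own pace and stop on an object; FORCE is the grip in N (left out, the last holds). Time passes only in rows, so rows that do not move let the fingers close. It gives the time, the measured TCP pose, the force and the opening at its end, in the units of the state.
- status.sense(): the state, without advancing time (a new reading comes with each control period).
- viewer.snapshot(name): name is "scene" or "top"; returns a dict with "img" (480x640x3 uint8, red, green, blue), "fx", "fy", "cx", "cy" (pixels), "R" (3x3) and "t" (3): a world point X has camera coordinates R X + t. Camera axes: x right, y down, z forward; pixel columns grow to the right and rows downward; lengths in mm; the calibration is good to about 2 mm. A picture is of the moment at which its call begins. There is no depth.
- hand_in(): hands the job in, once; it reports no verdict.
The state is a dict: "time": time; "joint_pos": joint angles; "qd": joint speeds; "joint_efforts": joint torques, N m; "tool_pos": TCP position; "tcp_rot": TCP orientation; "ft_force": force on the tool from outside, world axes, zero at the start; "wrist_torque": the same for the moment, N m; "finger_gap": finger opening in mm.
Only numpy, scipy, OpenCV 4.12 (cv2) and the standard library are available. Lean on these libraries where they do the work, as an engineer would, in place of code of your own. Each camera call takes 0.05 s, during which the arm holds its last target.

TASK

Stand the widest of the three grey feed rollers upright on the bench caliper's bed, on its centre line between the jaws, and let go of it. Then take the black grip of the caliper's slide and close the moving jaw until the roller is held lightly between that jaw and the anvil opposite, touching both; stop at contact, so gently that the sprung jaw does not lean back more than about 4 degrees. Let go, leaving the caliper closed on the upright roller with the jaw square, and leave the other things where they are.

Things in the scene. Friction and masses are not known exactly. Their poses are not given: they have to be found in the camera images.
- wide_roller: the roller to be gauged, a solid grey cylinder 36 mm in diameter and 46 mm tall with a white hub, 18 mm in diameter and 10 mm tall, on top; about 110 g; stands on end on a rubber mat 2 mm thick. It is the widest of three. Origin: centre of its underside; z up its axis
- slim_roller: a bystander roller, 24 mm in diameter, 46 mm tall plus a 14 mm wide, 10 mm tall hub. Origin: centre of its underside
- short_roller: a bystander roller, 24 mm in diameter, 28 mm tall plus a 14 mm wide, 10 mm tall hub. Origin: centre of its underside
- caliper: bench caliper fixed to the bench, jaws up. Flat aluminium bed x = -160 to 130 mm, 70 mm wide (y), top at z = 20 mm. Origin: on the bench under the centre line; +x is the closing direction, towards the backstop; z up. A dark cross line at x = 20 mm marks where to set a part down. Both jaw noses meet a part at z = 45 mm, y within 7 mm of 0; jaws reach up to z = 75 mm
- backstop: fixed jaw, a steel block 30 x 40 x 55 mm at caliper x = 95 to 125 mm. Origin: middle of the lower edge of the face that looks to the moving jaw (caliper z = 20 mm). From this face a round anvil, 14 mm in diameter, projects towards the moving jaw at z = 45 mm by 9 to 39 mm: set by hand, different each time, firm in use, its projection not measured
- carriage (a joint): travel of the moving slide along caliper +x, in m: 0 = fully open, at most 0.10; starts at 0 to 0.02. Takes about 3 N to slide slowly (2.5 N friction, which also holds it where it is left, plus 40 N per m/s). The moving jaw's rounded nose tip is at caliper x = -40 mm + travel
- slider_grip (a point): the slide's black upright grip, 14 mm (caliper x) by 24 mm (caliper y), rising from the slide's flat top at z = 30 mm to z = 65 mm; this point is on its vertical middle line at z = 50 mm, 65 mm behind (-x) the moving jaw's nose tip and 44 mm behind the jaw's back face
- jaw: moving jaw, a steel blade 12 x 22 mm up to z = 75 mm, on a stiff sprung hinge on the slide at z = 15 mm: it leans back when it presses on a part, 1 degree per 2 N at its nose (4 N per mm), and squares itself again when eased. Origin: on the hinge, 15 mm behind its nose tip; z up the blade. It should not lean more than some 4 degrees
- screwdriver: bystander, screwdriver lying on the bench
- vial: bystander, amber jar with a blue cap, 38 mm wide and 55 mm tall
- pliers: bystander, pliers with red handles lying on the bench
There are look-alikes about, which are no part of the job. Leave any yellow look-alike of the wide_roller alone.

How it is judged (in metres and radians):
On the way, in this order (a step that is already met when the one before it is completed fails the run):
1. the wide roller stands upright on the caliper's bed, on the centre line between the jaws, released (x of wide_roller in the frame of caliper between -0.02 and 0.075 m and y of wide_roller in the frame of caliper between -0.008 and 0.008 m and z of wide_roller in the frame of caliper between 0.017 and 0.023 m and angle between wide_roller's own z axis and vertical below 0.06 rad and contact force between the fingers and wide_roller below 0.05 N and value of joint carriage below 0.055 m), for 0.2 s.
2. the moving jaw and the anvil both touch the roller (x of wide_roller in the frame of caliper between -0.02 and 0.075 m and y of wide_roller in the frame of caliper between -0.008 and 0.008 m and z of wide_roller in the frame of caliper between 0.017 and 0.023 m and angle between wide_roller's own z axis and vertical below 0.06 rad and contact force between each of jaw, backstop and wide_roller above 0.3 N), for 0.2 s.
At the end, for the whole second after the job is handed in: the wide roller stands upright (within 0.06 rad) on the caliper's bed within 8 mm of the centre line, touched by both the moving jaw and the anvil of the backstop with at least 0.3 N, the jaw square within 0.04 rad, all at rest (all of step 2 and angle between jaw's own z axis and vertical below 0.04 rad and linear speed of wide_roller below 0.005 m/s and velocity of joint carriage between -0.003 and 0.003 m/s).
It fails at once if the moving jaw leans by more than 0.08 rad (4.6 degrees: over 9 N at its nose) (angle between jaw's own z axis and vertical above 0.08 rad).
It fails at once if one of the other rollers, tools or bottles is shifted by more than 15 mm (distance of any of slim_roller, short_roller, screwdriver, vial, pliers from where it was at the start of the episode above 0.015 m).
It also fails if it takes over 72 s, if anything falls off the work surface, if the arm or the gripper's body presses on something with over 40 N, if the wrist force passes 120 N, or if a joint passes its speed limit or range.

## Working session

There is one attempt and no reset: what is moved stays moved. The work goes in short steps, Python scripts to look and compute and a shell command to move; the robot and the scene stay as the last step left them, time stands still between calls to the robot, and variables do not carry over. Pictures are saved under pics/ and viewed, and the job is handed in when it is done.

```bash
ls; mkdir -p pics; python3 - <<'E'
from bench import status, viewer, r
import cv2
print(status.sense())
for n in("scene","top"):
    s=viewer.snapshot(n); cv2.imwrite(f"pics/{n}0.png",s["img"][:,:,::-1])
    print(n,{k:s[k] for k in s if k!="img"})
E
```

```text
pics
{'time': 0.0, 'joint_pos': array([ 6.58112279e+01,  7.51410511e+00,  8.53303539e+01, -4.93727955e-04,
        8.72612022e+01, -4.89141728e+00]), 'qd': array([-0.02577886, -0.02241849, -0.04318452,  0.10552146,  0.08483324,
       -0.15672194]), 'joint_efforts': array([-1.37294483e-03, -5.69413698e+01, -5.00538576e+01, -3.41372024e-04,
        1.52217963e-02,  6.55350300e-05]), 'tool_pos': array([198.02037236, 565.79466336, 230.24458674]), 'tcp_rot': array([-1.79894682e+02, -8.51815523e-03,  1.60702661e+02]), 'ft_force': array([0.24939453, 0.069523  , 0.33493155]), 'wrist_torque': array([-0.00149451, -0.00173252, -0.02257197]), 'finger_gap': 85.48073898303385}
scene {'fx': 468.4645499889352, 'fy': 468.4645499889352, 'cx': 315.25737689060594, 'cy': 240.22932825330557, 'R': array([[ 0.03987207,  0.99910238,  0.01430557],
       [ 0.66256448, -0.01571935, -0.74883991],
       [-0.74794287,  0.03933616, -0.66259651]]), 't': array([-153.69812354, -320.22752461, 1190.83161229])}
top {'fx': 623.4040084368411, 'fy': 623.4040084368411, 'cx': 312.2256986300957, 'cy': 246.29527182032504, 'R': array([[ 0.02771277, -0.99938977, -0.02126256],
       [-0.99693805, -0.02607637, -0.07371937],
       [ 0.07311993,  0.02324042, -0.99705233]]), 't': array([ 130.60141326,  532.15215656, 1266.37363182])}
```

View pics/scene0.png

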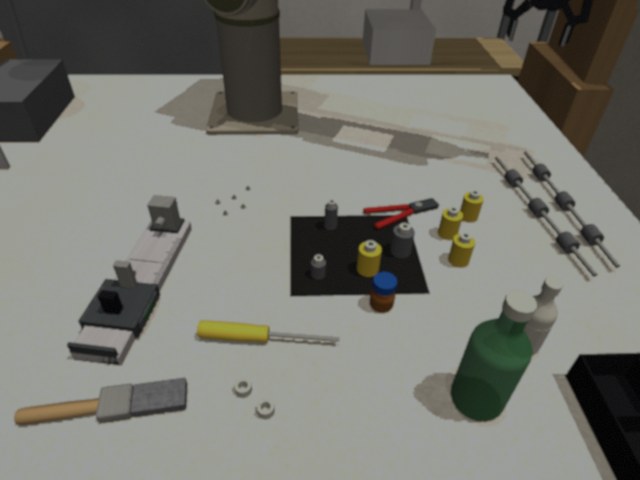

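View pics/top0.png

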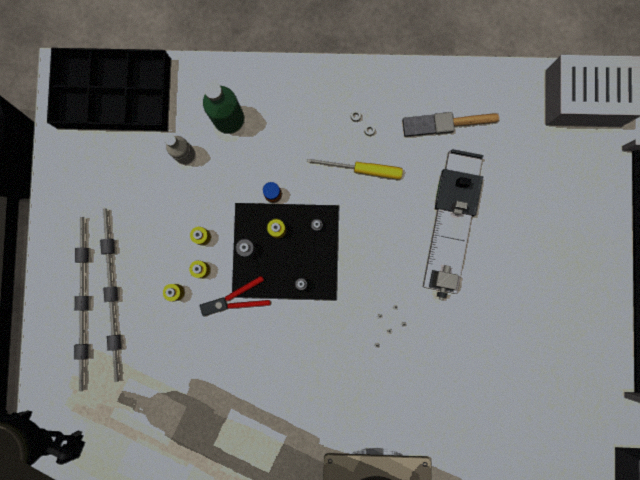

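Top view: the wide grey roller is at about (245,247), with the yellow look-alike at (276,227). The caliper runs from (463,155) to (443,290), with its backstop at (443,280) and grip at (463,183). I'll zoom in on both.

```bash
cat > h.py <<'E'
import numpy as np, cv2
from bench import viewer
def proj(s,X):
    c=s["R"]@np.asarray(X,float)+s["t"]; return np.array([s["fx"]*c[0]/c[2]+s["cx"], s["fy"]*c[1]/c[2]+s["cy"]])
def back(s,uv,z):
    d=s["R"].T@np.array([(uv[0]-s["cx"])/s["fx"],(uv[1]-s["cy"])/s["fy"],1]); o=-s["R"].T@s["t"]
    return o+d*(z-o[2])/d[2]
def crop(s,f,x0,y0,w,h,k):
    cv2.imwrite(f,cv2.resize(np.ascontiguousarray(s["img"][y0:y0+h,x0:x0+w,::-1]),None,fx=k,fy=k,interpolation=cv2.INTER_CUBIC))
E
python3 - <<'E'
from h import *
s=viewer.snapshot("top"); c=viewer.snapshot("scene")
crop(s,"pics/t_cal.png",410,140,90,170,3.5)
crop(s,"pics/t_cal.png",400,140,100,75,8)
crop(s,"pics/t_cal2.png",400,230,100,75,8)
crop(s,"pics/t_mat.png",225,200,120,90,6)
crop(c,"pics/s_cal.png",60,185,140,180,3.3)
crop(c,"pics/s_mat.png",290,190,160,110,5)
E
```

```text
(no output)
```

View pics/t_cal.png

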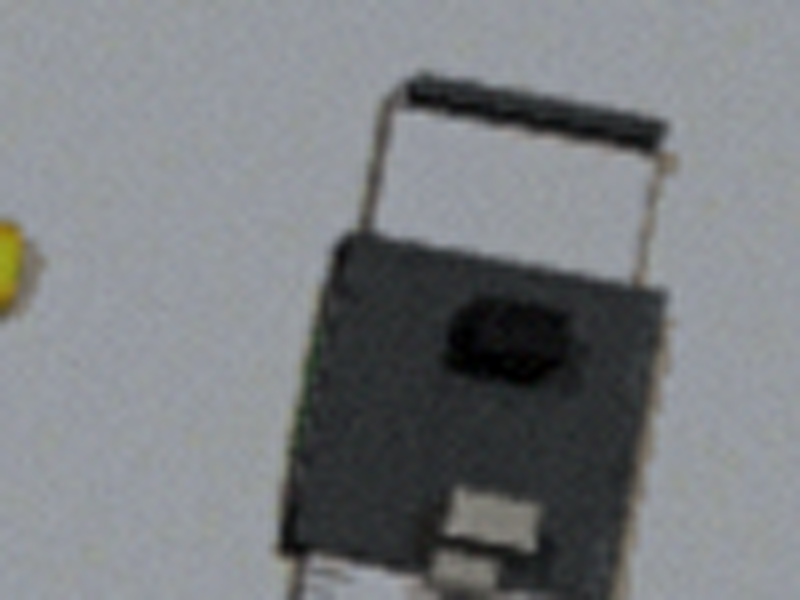

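View pics/t_cal2.png

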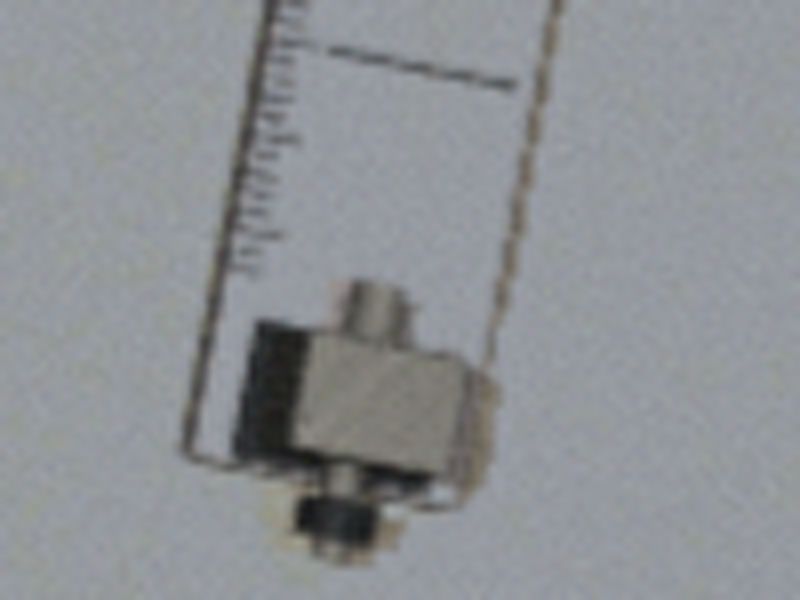

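View pics/t_mat.png

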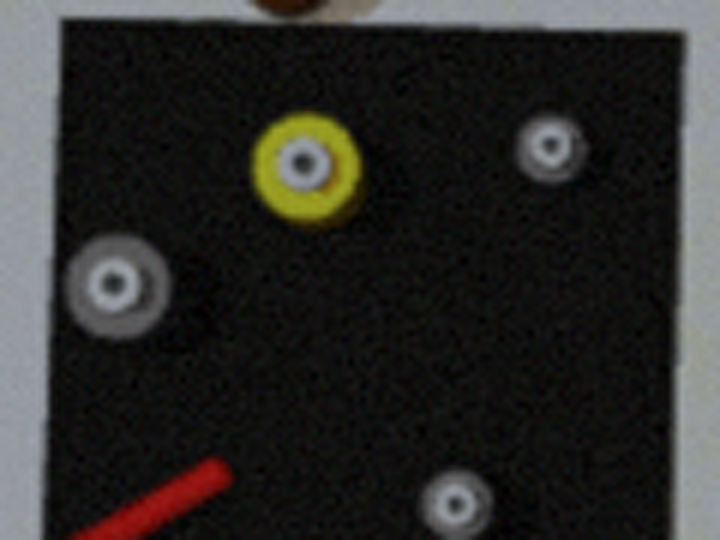

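View pics/s_cal.png

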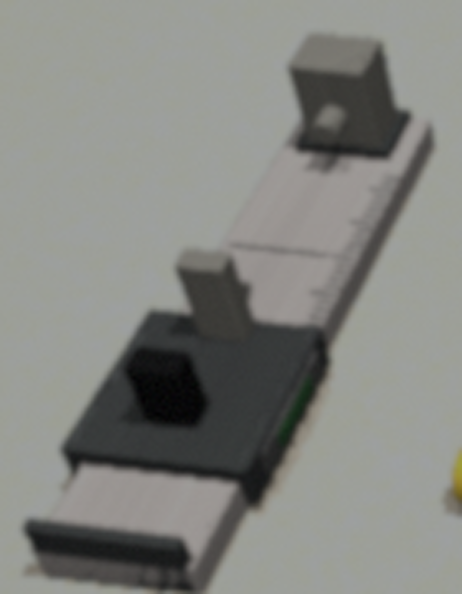

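View pics/s_mat.png

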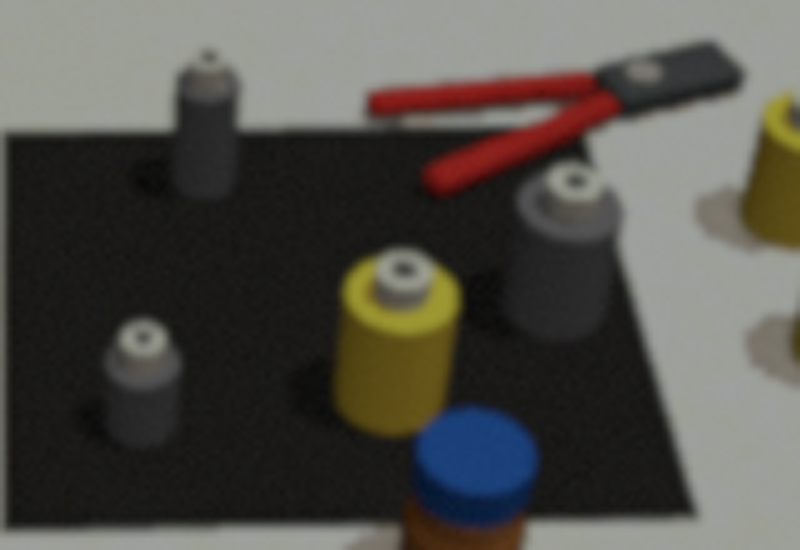

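```bash
cat > fit.py <<'E'
from h import *
from scipy.optimize import least_squares
t=viewer.snapshot("top"); c=viewer.snapshot("scene")
def T(p,off,k): return (np.array(p,float)+.5)/k-.5+np.array(off)
A=lambda p:T(p,(400,140),8); B=lambda p:T(p,(400,230),8); C=lambda p:T(p,(60,185),3.3)
# (cam, px, caliper xyz, uses travel)
F=[(t,B((310,330)),(95,-20,75),0),(t,B((465,357)),(95,20,75),0),(t,B((445,475)),(125,20,75),0),(t,B((293,450)),(125,-20,75),0),
(t,B((187,455)),(130,-35,20),0),(t,B((460,507)),(130,35,20),0),
(c,C((292,68)),(95,20,75),0),(c,C((365,75)),(95,-20,75),0),(c,C((308,35)),(125,20,75),0),(c,C((382,40)),(125,-20,75),0),
(t,A((455,487)),(-61,-11,75),1),(t,A((545,500)),(-61,11,75),1),(t,A((532,552)),(-49,11,75),1),(t,A((444,537)),(-49,-11,75),1)]
def W(p,X):
    a=np.radians(p[2]); return np.array([p[0]+np.cos(a)*X[0]-np.sin(a)*X[1],p[1]+np.sin(a)*X[0]+np.cos(a)*X[1],X[2]])
def res(p):
    o=[]
    for s,uv,X,m in F:
        X=np.array(X,float); X[0]+=m*p[3]; o+=list(proj(s,W(p,X))-uv)
    l=proj(t,W(p,(20,0,20)))-B((421,67)); ax=proj(t,W(p,(30,0,20)))-proj(t,W(p,(20,0,20)))
    return np.array(o+[2*l@ax/np.linalg.norm(ax)])
f=least_squares(res,[620,-200,171,10],loss="soft_l1")
p=f.x; print("caliper",p); print(res(p).round(1))
tip=B((375,283)); 
for x in range(50,90,4): print(x,(proj(t,W(p,(x,0,52)))-tip).round(1),end=" ")
g=W(p,(-105+p[3],0,50)); print("\ngrip",g,"grip px",proj(t,W(p,(-105+p[3],0,65))),A((508,335)), proj(c,W(p,(-105+p[3],0,65))),C((165,375)))
print("x20",W(p,(20,0,20)))
# wide roller: hub top z=58, ring top z=48 
h1=T((113,283),(225,200),6); h2=T((575,180),(290,190),5)
print(back(t,h1,58),back(c,h2,58), back(t,T((118,287),(225,200),6),48))
# two-view
def rr(X): return np.r_[proj(t,X)-h1,proj(c,X)-h2]
print(least_squares(rr,[600,200,58]).x)
E
python3 fit.py
```

```text
caliper [ 573.98053133 -141.69506203  170.30823548   13.17681046]
[ 0.3 -0.5  1.1  0.1  0.9  0.4 -0.3 -0.5  0.5  0.1  0.2  0.3 -0.7  0.
  0.4  0.1  1.4 -0.5  1.6  0.  -0.2 -0.  -0.4  0.5  0.1 -0.1  0.1 -0.4
 -0.2]
50 [  4.1 -14.3] 54 [  3.7 -12.3] 58 [  3.4 -10.4] 62 [ 3.  -8.4] 66 [ 2.6 -6.5] 70 [ 2.3 -4.5] 74 [ 1.9 -2.6] 78 [ 1.5 -0.6] 82 [1.2 1.4] 86 [0.8 3.3] 
grip [ 664.49319064 -157.15328448   50.        ] grip px [464.60910806 180.77903774] [463.0625 181.4375] [109.37179269 293.89295346] [109.65151515 298.28787879]
x20 [ 554.26597779 -138.3281081    20.        ]
[521.19657298 282.30955339  58.        ] [518.97745587 280.28013518  58.        ] [520.58426051 281.91102477  48.        ]
[520.81904874 280.68924615  59.52694512]
```

Anvil tip lies at caliper x≈79. I'll set the roller at x≈55, just short of it. Picking first.

```bash
cat > go.py <<'E'
import sys,numpy as np
from bench import status
from scipy.spatial.transform import Rotation as Ro
s=status.sense(); R=Ro.from_euler("xyz",s["tcp_rot"],degrees=True).as_matrix()
x,y,z,yaw=map(float,sys.argv[1:5])
print("t",s["time"],"pos",s["tool_pos"].round(1),"rot",s["tcp_rot"].round(2),"gap",round(s["finger_gap"],1),"F",s["ft_force"].round(1))
dy=(yaw-s["tcp_rot"][2]+180)%360-180
print("slide now(m)",(R.T@(np.array([x,y,z])-s["tool_pos"])/1000).round(4),"twist",round(-np.radians(dy),4))
Rn=Ro.from_euler("xyz",[180,0,yaw],degrees=True).as_matrix()
print("slide at final yaw",(Rn.T@(np.array([x,y,z])-s["tool_pos"])/1000).round(4))
E
python3 -m crank '{"slide":[[0,0,0],[0,0,0],[-0.045,-0.020,0],[-0.045,-0.020,0],[-0.045,-0.020,0],[-0.045,-0.020,0],[-0.045,-0.020,0],[-0.045,-0.020,0]],"twist":[-0.084,-0.084,0,0,0,0,0,0]}' 0.35
python3 go.py 520.5 281.5 80 170.3
```

```text
time: 1.1
tool_pos: [445.7, 401.3, 231.4]
tcp_rot: [180.0, 0.0, 170.3]
ft_force: [-0.3, 0.7, -0.1]
finger_gap: 55.5
t 1.1 pos [445.7 401.3 231.4] rot [1.7998e+02 1.0000e-02 1.7034e+02] gap 55.5 F [-0.3  0.7 -0.1]
slide now(m) [-0.0938 -0.1056  0.1514] twist 0.0006
slide at final yaw [-0.0939 -0.1055  0.1514]
```

```bash
python3 -m crank '{"slide":[[-0.0188,-0.0211,0.022],[-0.0188,-0.0211,0.022],[-0.0188,-0.0211,0.022],[-0.0188,-0.0211,0.022],[-0.0187,-0.0211,0.022],[0,0,0.02],[0,0,0]],"twist":[0,0,0,0,0,0,0]}'
python3 go.py 520.5 281.5 15 170.3
python3 - <<'E'
from h import *
t=viewer.snapshot("top");c=viewer.snapshot("scene")
crop(t,"pics/a1.png",195,200,100,75,6); crop(c,"pics/a2.png",340,140,140,120,5)
E
```

```text
time: 1.8
tool_pos: [517.2, 281.0, 97.6]
tcp_rot: [-179.8, -0.3, 170.2]
ft_force: [-0.3, -0.4, -0.1]
finger_gap: 55.5
t 1.8 pos [517.2 281.   97.6] rot [-179.81   -0.3   170.23] gap 55.5 F [-0.3 -0.4 -0.1]
slide now(m) [-0.0036  0.0013  0.0826] twist -0.0012
slide at final yaw [-0.0032  0.001   0.0826]
```

View pics/a2.png

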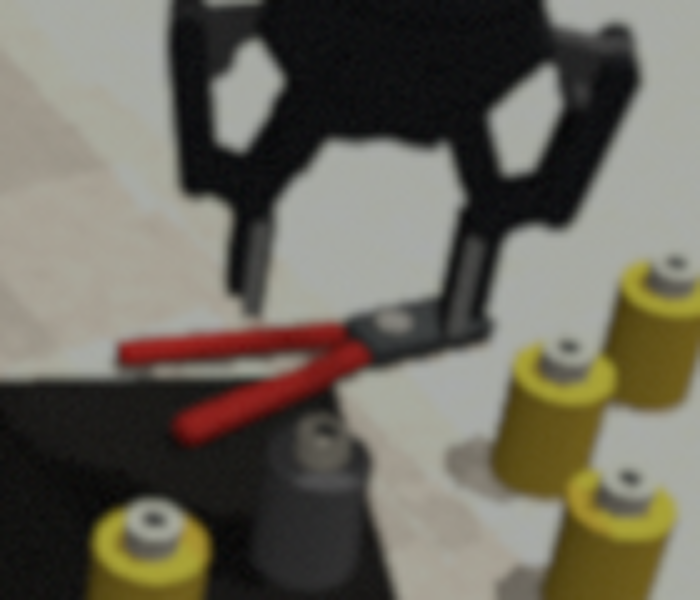

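View pics/a1.png

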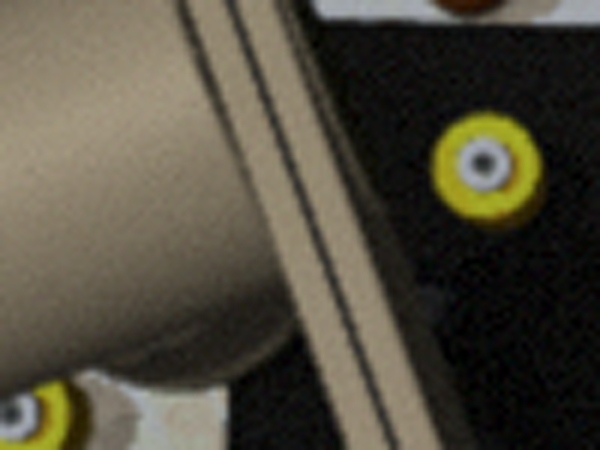

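The scene view shows the roller hub at about crop (322,437), with fingertips above it at (252,310) and (462,335). The arm hides the roller from the top camera. I'll check that the projected TCP matches.

```bash
python3 go.py 520.5 281.5 15 170.3; python3 - <<'E'
from h import *
from bench import status
c=viewer.snapshot("scene"); p=status.sense()["tool_pos"]
print((proj(c,p)-[340,140]+.5)*5, (proj(c,[520.5,281.5,58])-[340,140]+.5)*5,(proj(c,[520.5,281.5,98])-[340,140]+.5)*5)
E
```

```text
t 1.9 pos [518.7 282.9 101.3] rot [-1.7998e+02 -5.0000e-02  1.7033e+02] gap 55.3 F [-0.1  1.1  0.5]
slide now(m) [-0.0021 -0.0011  0.0863] twist 0.0005
slide at final yaw [-0.002  -0.0011  0.0863]
[355.45958213 323.84990963] [330.00058642 433.391089  ] [347.78825485 337.06059929]
```

```bash
python3 -m crank '{"slide":[[-0.0018,-0.0014,0],[0,0,0.025],[0,0,0.025],[0,0,0.020],[0,0,0.012],[0,0,0.004],[0,0,0],[0,0,0]],"twist":[0,0,0,0,0,0,0,0]}'
python3 go.py 520.3 281 15 170.3
```

```text
time: 2.75
tool_pos: [521.6, 281.7, 16.7]
tcp_rot: [179.9, 0.1, 170.3]
ft_force: [1.7, -0.2, -0.0]
finger_gap: 55.5
t 2.75 pos [521.6 281.7  16.7] rot [1.7993e+02 1.0000e-01 1.7034e+02] gap 55.5 F [ 1.7 -0.2 -0. ]
slide now(m) [ 0.0012 -0.0009  0.0017] twist 0.0007
slide at final yaw [ 0.0012 -0.0009  0.0017]
```

```bash
python3 -m crank '{"slide":[[0,0,0],[0,0,0],[0,0,0],[0,0,0],[0,0,0],[0,0,0],[0,0,0]],"twist":[0,0,0,0,0,0,0]}' 1 30
python3 go.py 520.3 281 15 170.3
python3 - <<'E'
from h import *
c=viewer.snapshot("scene")
crop(c,"pics/b2.png",340,140,140,120,5)
E
```

```text
time: 3.45
tool_pos: [521.7, 281.6, 16.7]
tcp_rot: [179.9, 0.1, 170.3]
ft_force: [-0.7, -0.6, 6.3]
finger_gap: 35.2
t 3.45 pos [521.7 281.6  16.7] rot [1.7993e+02 1.1000e-01 1.7033e+02] gap 35.2 F [-0.7 -0.6  6.3]
slide now(m) [ 0.0013 -0.0008  0.0017] twist 0.0005
slide at final yaw [ 0.0013 -0.0008  0.0017]
```

View pics/b2.png

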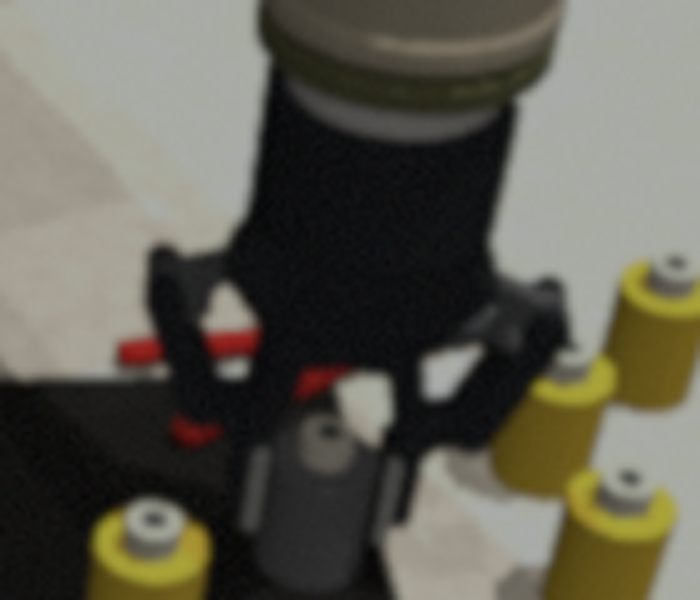

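Gripped at a gap of 35.2 mm, upright between the pads. Lift it.

```bash
python3 -m crank '{"slide":[[0,0,-0.005],[0,0,-0.015],[0,0,-0.03],[0,0,-0.035],[0,0,-0.025],[0,0,-0.01],[0,0,0]],"twist":[0,0,0,0,0,0,0]}' - 50
python3 -m crank '{"slide":[[-0.002,-0.014,0],[-0.005,-0.030,0],[-0.0068,-0.041,0],[-0.0068,-0.041,0],[-0.0068,-0.041,0],[-0.0068,-0.041,0],[-0.0068,-0.041,0],[-0.0068,-0.041,0]],"twist":[0,0,0,0,0,0,0,0]}'
python3 go.py 519.8 -132.4 110 170.3
```

```text
time: 4.2
tool_pos: [521.8, 281.7, 137.7]
tcp_rot: [179.9, 0.2, 170.3]
ft_force: [0.1, 0.5, -1.8]
finger_gap: 34.6
time: 5.0
tool_pos: [516.8, -14.9, 132.9]
tcp_rot: [-180.0, -0.2, 170.3]
ft_force: [0.7, -0.7, -1.9]
finger_gap: 35.2
t 5.0 pos [516.8 -14.9 132.9] rot [-179.97   -0.22  170.32] gap 35.2 F [ 0.7 -0.7 -1.9]
slide now(m) [-0.0228 -0.1153  0.0229] twist 0.0004
slide at final yaw [-0.0227 -0.1153  0.0229]
```

```bash
python3 -m crank '{"slide":[[-0.0060,-0.036,0],[-0.0055,-0.030,0],[-0.0035,-0.018,0.01],[-0.0015,-0.008,0.01],[0,0,0],[0,0,0]],"twist":[0,0,0,0,0,0]}'
python3 go.py 519.8 -132.4 110 170.3
python3 - <<'E'
from h import *
t=viewer.snapshot("top");c=viewer.snapshot("scene")
crop(t,"pics/d1.png",395,140,110,170,3.5); crop(c,"pics/d2.png",60,140,160,220,2.7)
E
```

```text
time: 5.6
tool_pos: [518.7, -105.4, 113.8]
tcp_rot: [180.0, -0.2, 170.3]
ft_force: [0.6, -0.2, -2.0]
finger_gap: 34.9
t 5.6 pos [ 518.7 -105.4  113.8] rot [ 1.7996e+02 -1.7000e-01  1.7032e+02] gap 34.9 F [ 0.6 -0.2 -2. ]
slide now(m) [-0.0057 -0.0265  0.0038] twist 0.0004
slide at final yaw [-0.0057 -0.0265  0.0038]
```

View pics/d1.png

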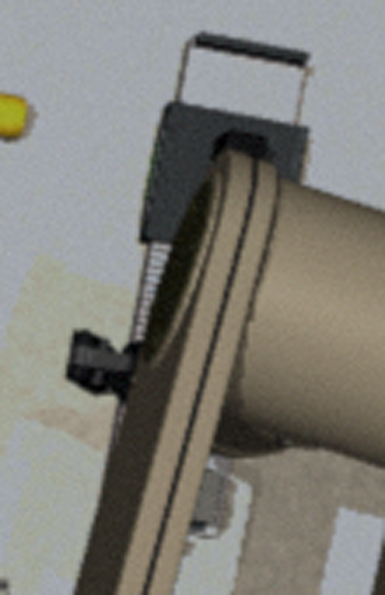

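View pics/d2.png

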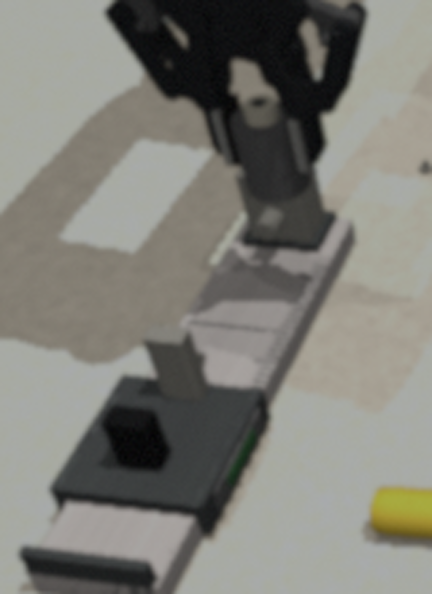

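```bash
python3 - <<'E'
from h import *
t=viewer.snapshot("top");c=viewer.snapshot("scene")
p=[573.98,-141.70,170.31]
def W(X):
    a=np.radians(p[2]); return np.array([p[0]+np.cos(a)*X[0]-np.sin(a)*X[1],p[1]+np.sin(a)*X[0]+np.cos(a)*X[1],X[2]])
for X in [(20,-35,20),(20,0,20),(20,35,20),(79,-7,45),(79,7,45),(88,0,52)]: print(X,((proj(t,W(X))-[400,230]+.5)*8).round(), ((proj(c,W(X))-[60,185]+.5)*3.3).round())
E
```

```text
(20, -35, 20) [270.  37.] [363. 261.]
(20, 0, 20) [404.  63.] [294. 254.]
(20, 35, 20) [539.  90.] [226. 247.]
(79, -7, 45) [354. 278.] [342. 139.]
(79, 7, 45) [409. 289.] [316. 137.]
(88, 0, 52) [381. 318.] [333. 116.]
```

```bash
python3 -m crank '{"slide":[[-0.003,-0.013,0],[-0.0025,-0.013,0],[0,0,0],[0,0,0.015],[0,0,0.015],[0,0,0.015],[0,0,0],[0,0,0]],"twist":[0,0,0,0,0,0,0,0]}'
python3 go.py 519.8 -132 35 170.3
python3 - <<'E'
from h import *
c=viewer.snapshot("scene")
crop(c,"pics/e2.png",60,140,160,150,4)
E
```

```text
time: 6.6
tool_pos: [520.1, -132.2, 69.1]
tcp_rot: [180.0, -0.1, 170.3]
ft_force: [0.6, -0.4, -0.1]
finger_gap: 34.8
t 6.6 pos [ 520.1 -132.2   69.1] rot [ 1.7998e+02 -1.4000e-01  1.7035e+02] gap 34.8 F [ 0.6 -0.4 -0.1]
slide now(m) [0.0002 0.0002 0.0341] twist 0.0008
slide at final yaw [0.0003 0.0002 0.0341]
```

View pics/e2.png

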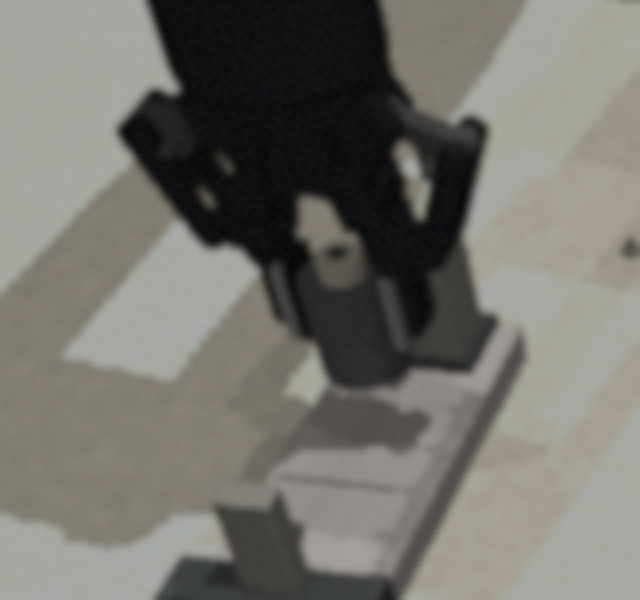

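The roller hangs over the bed, clear of the anvil. Lowering it.

```bash
python3 -m crank '{"slide":[[0,0,0.012],[0,0,0.01],[0,0,0.006],[0,0,0.002],[0,0,0],[0,0,0]],"twist":[0,0,0,0,0,0]}'
for i in 1; do python3 -m crank '{"slide":[[0,0,0.002],[0,0,0],[0,0,0]],"twist":[0,0,0]}'; done; python3 go.py 519.8 -132 35 170.3
```

```text
time: 7.25
tool_pos: [521.1, -132.8, 40.5]
tcp_rot: [-180.0, 0.0, 170.3]
ft_force: [1.1, -0.3, -0.8]
finger_gap: 34.5
time: 7.55
tool_pos: [521.0, -132.8, 38.4]
tcp_rot: [-180.0, 0.0, 170.3]
ft_force: [0.9, -0.6, -1.7]
finger_gap: 34.7
t 7.55 pos [ 521.  -132.8   38.4] rot [-1.8000e+02  1.0000e-02  1.7033e+02] gap 34.7 F [ 0.9 -0.6 -1.7]
slide now(m) [0.0013 0.0006 0.0034] twist 0.0005
slide at final yaw [0.0013 0.0006 0.0034]
```

```bash
python3 -m crank '{"slide":[[0,0,0.001],[0,0,0.001],[0,0,0],[0,0,0]],"twist":[0,0,0,0]}'
python3 -m crank '{"slide":[[0,0,0.001],[0,0,0],[0,0,0]],"twist":[0,0,0]}'
python3 -m crank '{"slide":[[0,0,0.001],[0,0,0],[0,0,0]],"twist":[0,0,0]}'
```

```text
time: 7.95
tool_pos: [520.9, -132.7, 36.2]
tcp_rot: [180.0, -0.0, 170.3]
ft_force: [0.5, 0.0, -1.5]
finger_gap: 34.7
time: 8.25
tool_pos: [520.9, -132.7, 35.2]
tcp_rot: [180.0, -0.0, 170.3]
ft_force: [-0.4, -0.3, -1.5]
finger_gap: 35.0
time: 8.55
tool_pos: [521.1, -132.8, 34.8]
tcp_rot: [-180.0, 0.0, 170.3]
ft_force: [-3.1, 1.0, 4.9]
finger_gap: 34.7
```

Bed contact (Fz +4.9 N). I'll ease off slightly and open.

```bash
python3 -m crank '{"slide":[[0,0,-0.0005],[0,0,0],[0,0,0]],"twist":[0,0,0]}'
python3 -m crank '{"slide":[[0,0,0],[0,0,0],[0,0,0],[0,0,0],[0,0,0],[0,0,0]],"twist":[0,0,0,0,0,0]}' 0.4
python3 -m crank '{"slide":[[0,0,-0.01],[0,0,-0.03],[0,0,-0.04],[0,0,-0.02],[0,0,0]],"twist":[0,0,0,0,0]}'
python3 - <<'E'
from h import *
t=viewer.snapshot("top");c=viewer.snapshot("scene")
crop(t,"pics/f1.png",395,140,110,170,3.5); crop(c,"pics/f2.png",60,140,160,150,4)
E
```

```text
time: 8.85
tool_pos: [521.0, -132.8, 34.8]
tcp_rot: [-180.0, 0.0, 170.3]
ft_force: [-0.4, 0.3, 1.3]
finger_gap: 34.9
time: 9.45
tool_pos: [520.9, -132.7, 34.8]
tcp_rot: [-180.0, -0.0, 170.3]
ft_force: [0.0, 0.5, -0.7]
finger_gap: 51.3
time: 9.95
tool_pos: [523.8, -133.7, 140.1]
tcp_rot: [-179.9, 0.5, 170.3]
ft_force: [1.1, 0.1, -0.8]
finger_gap: 51.2
```

View pics/f2.png

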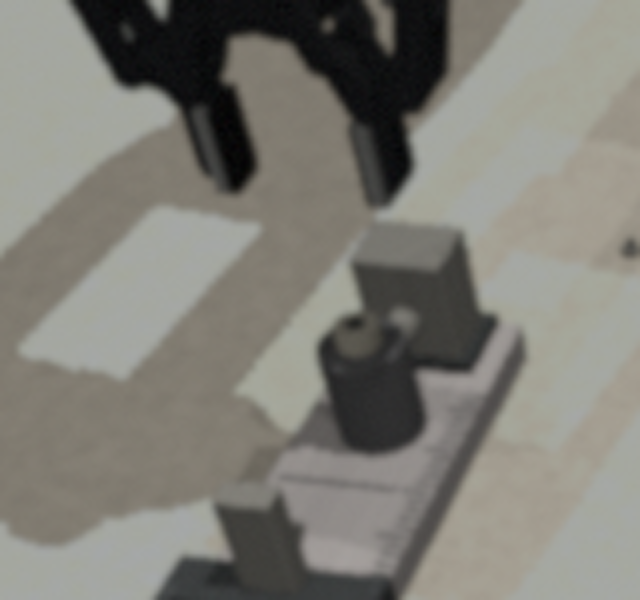

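```bash
python3 - <<'E'
from h import *
c=viewer.snapshot("scene"); a=np.radians(170.31)
def cal(P): d=P[:2]-[573.98,-141.70]; return d[0]*np.cos(a)+d[1]*np.sin(a), -d[0]*np.sin(a)+d[1]*np.cos(a)
uv=(np.array([356,323])+.5)/4-.5+[60,140]
print(cal(back(c,uv,76)), cal(np.array([521,-132.8])))
E
python3 go.py 664.5 -157.2 110 170.3
```

```text
(np.float64(56.255840839335995), np.float64(1.8911668104517902)) (np.float64(53.72215129651151), np.float64(0.144430172496671))
t 10.1 pos [ 520.5 -132.6  134.3] rot [ 1.7999e+02 -4.0000e-02  1.7033e+02] gap 51.0 F [-0.6  0.1 -0.8]
slide now(m) [-1.461e-01 -1.000e-04  2.420e-02] twist 0.0005
slide at final yaw [-0.1461 -0.      0.0243]
```

```bash
python3 -m crank '{"slide":[[-0.02,0,0],[-0.035,0,0],[-0.04,0,0],[-0.033,0,0.01],[-0.018,0,0.015],[0,0,0],[0,0,0],[0,0,0]],"twist":[0,0,0,0,0,0,0,0]}'
python3 go.py 664.5 -157.2 36 170.3
python3 - <<'E'
from h import *
t=viewer.snapshot("top");c=viewer.snapshot("scene")
crop(t,"pics/g1.png",395,140,110,170,3.5); crop(c,"pics/g2.png",60,170,150,190,3.1)
print((proj(c,[664.5,-157.2,65])-[60,170]+.5)*3.1)
E
```

```text
time: 10.9
tool_pos: [663.9, -157.1, 109.5]
tcp_rot: [180.0, -0.1, 170.3]
ft_force: [0.0, 0.9, 1.0]
finger_gap: 51.0
t 10.9 pos [ 663.9 -157.1  109.5] rot [ 1.7999e+02 -7.0000e-02  1.7033e+02] gap 51.0 F [0.  0.9 1. ]
slide now(m) [-0.0007 -0.      0.0735] twist 0.0005
slide at final yaw [-0.0006 -0.      0.0735]
[154.49114929 385.63176381]
```

View pics/g1.png

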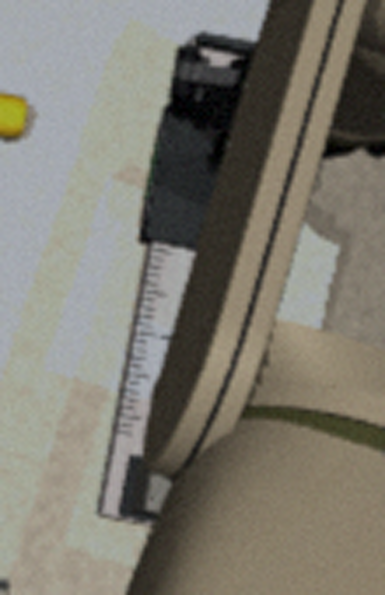

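View pics/g2.png

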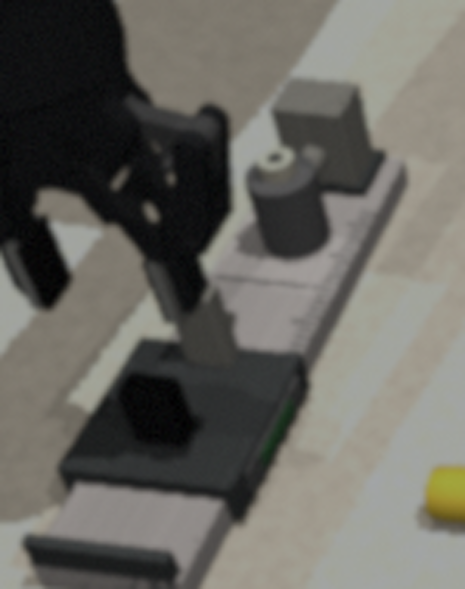

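The roller stands with a small gap to the anvil. The grip top, at about crop (153,382), matches the predicted point. Descending on the grip.

```bash
python3 -m crank '{"slide":[[-0.0005,0,0.015],[0,0,0.025],[0,0,0.02],[0,0,0.009],[0,0,0.003],[0,0,0],[0,0,0]],"twist":[0,0,0,0,0,0,0]}'
python3 go.py 664.5 -157.2 36 170.3
python3 -m crank '{"slide":[[0,0,0],[0,0,0],[0,0,0],[0,0,0],[0,0,0],[0,0,0],[0,0,0]],"twist":[0,0,0,0,0,0,0]}' 1 30
python3 go.py 664.5 -157.2 36 170.3
python3 - <<'E'
from h import *
c=viewer.snapshot("scene")
crop(c,"pics/i2.png",60,170,150,190,3.1)
E
```

```text
time: 11.7
tool_pos: [666.2, -157.7, 39.2]
tcp_rot: [-180.0, 0.1, 170.3]
ft_force: [-0.2, -0.1, -0.5]
finger_gap: 51.2
t 11.7 pos [ 666.2 -157.7   39.2] rot [-1.7998e+02  1.2000e-01  1.7033e+02] gap 51.2 F [-0.2 -0.1 -0.5]
slide now(m) [0.0018 0.0002 0.0032] twist 0.0005
slide at final yaw [0.0018 0.0002 0.0032]
time: 12.4
tool_pos: [666.0, -159.2, 39.4]
tcp_rot: [-179.9, 0.1, 170.3]
ft_force: [-1.9, -5.1, 3.1]
finger_gap: 23.6
t 12.4 pos [ 666.  -159.2   39.4] rot [-1.7988e+02  1.3000e-01  1.7029e+02] gap 23.6 F [-1.9 -5.1  3.1]
slide now(m) [0.0018 0.0017 0.0034] twist -0.0002
slide at final yaw [0.0018 0.0017 0.0034]
```

View pics/i2.png

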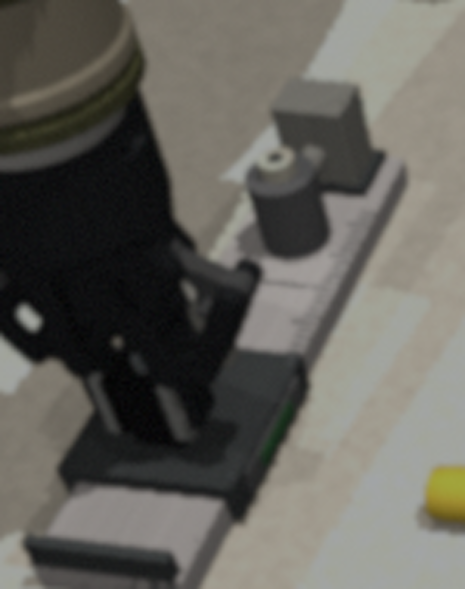

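```bash
python3 -m crank '{"slide":[[0,-0.0015,0],[0.002,0,0],[0.005,0,0],[0.007,0,0],[0.007,0,0],[0.007,0,0],[0.004,0,0],[0.002,0,0]],"twist":[0,0,0,0,0,0,0,0]}'
python3 -m crank '{"slide":[[0.004,0,0],[0.006,0,0],[0.006,0,0],[0.004,0,0],[0.002,0,0],[0,0,0],[0,0,0]],"twist":[0,0,0,0,0,0,0]}'
cat > al.py <<'E'
import numpy as np
from bench import status
s=status.sense(); u=np.array([-.9857,.1685]); print("t",s["time"],"travel",round(float((s["tool_pos"][:2]-[666.,-159.2])@u),2),"Fx",round(float(s["ft_force"][:2]@u),2),"F",s["ft_force"].round(1))
E
python3 al.py; python3 - <<'E'
from h import *
c=viewer.snapshot("scene")
crop(c,"pics/j2.png",60,170,150,190,3.1)
E
```

```text
time: 13.25
tool_pos: [632.5, -153.4, 39.4]
tcp_rot: [-180.0, 0.2, 170.3]
ft_force: [3.6, -1.5, 6.6]
finger_gap: 23.4
time: 13.95
tool_pos: [610.6, -149.6, 39.4]
tcp_rot: [-180.0, 0.1, 170.3]
ft_force: [-0.1, -1.7, 8.8]
finger_gap: 23.3
t 13.95 travel 56.18 Fx -0.22 F [-0.1 -1.7  8.8]
```

View pics/j2.png

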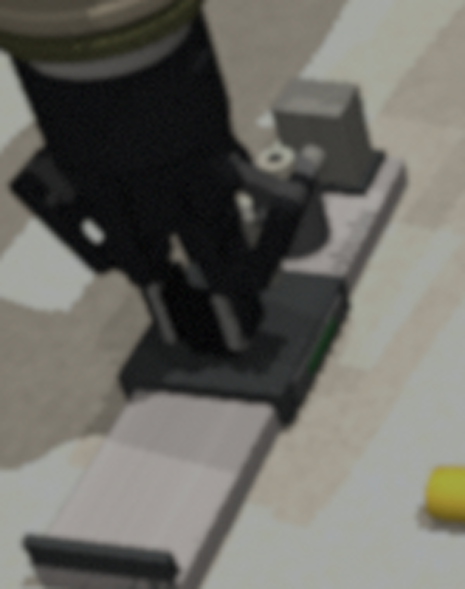

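```bash
python3 -m crank '{"slide":[[0.001,0,0],[0.001,0,0],[0.001,0,0],[0.001,0,0]],"twist":[0,0,0,0]}' >/dev/null; python3 al.py
python3 -m crank '{"slide":[[0.001,0,0],[0.001,0,0]],"twist":[0,0]}'>/dev/null; python3 al.py
python3 -m crank '{"slide":[[0.0005,0,0],[0.0005,0,0]],"twist":[0,0]}'>/dev/null; python3 al.py
python3 -m crank '{"slide":[[0.0005,0,0],[0.0005,0,0]],"twist":[0,0]}'>/dev/null; python3 al.py
```

```text
t 14.4 travel 59.78 Fx -3.01 F [ 2.8 -1.4  7.3]
t 14.6 travel 61.76 Fx -2.52 F [ 2.3 -1.8  6.8]
t 14.8 travel 62.81 Fx -2.98 F [ 2.8 -1.1  7.3]
t 15.0 travel 63.8 Fx -3.27 F [ 3.  -1.7  7.5]
```

Baseline drag is about 3 N, as expected. Continuing in small steps.

```bash
python3 -m crank '{"slide":[[0.0005,0,0],[0.0005,0,0]],"twist":[0,0]}'>/dev/null; python3 al.py
python3 -m crank '{"slide":[[0.0005,0,0],[0.0005,0,0]],"twist":[0,0]}'>/dev/null; python3 al.py
python3 - <<'E'
from h import *
c=viewer.snapshot("scene")
crop(c,"pics/k2.png",110,190,80,100,6)
E
```

```text
t 15.2 travel 64.7 Fx -3.0 F [ 2.9 -0.9  6.5]
t 15.4 travel 65.72 Fx -3.5 F [ 3.4 -1.   6.6]
```

View pics/k2.png

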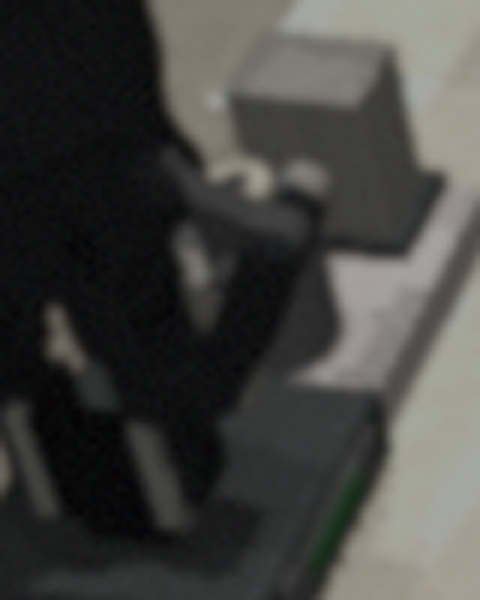

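```bash
python3 -m crank '{"slide":[[0.0003,0,0],[0.0003,0,0]],"twist":[0,0]}'>/dev/null; python3 al.py
python3 -m crank '{"slide":[[0.0003,0,0],[0.0003,0,0]],"twist":[0,0]}'>/dev/null; python3 al.py
python3 -m crank '{"slide":[[0.0003,0,0],[0.0003,0,0]],"twist":[0,0]}'>/dev/null; python3 al.py
```

```text
t 15.65 travel 66.29 Fx -3.58 F [ 3.5 -0.6  6.5]
t 15.85 travel 66.88 Fx -3.45 F [ 3.2 -1.5  7.6]
t 16.05 travel 67.49 Fx -1.43 F [ 1.4 -0.1  7.2]
```

```bash
python3 -m crank '{"slide":[[0.0003,0,0],[0.0003,0,0]],"twist":[0,0]}'>/dev/null; python3 al.py
python3 -m crank '{"slide":[[0.0003,0,0],[0.0003,0,0]],"twist":[0,0]}'>/dev/null; python3 al.py
```

```text
t 16.25 travel 68.09 Fx -3.62 F [ 3.6 -0.7  7.9]
t 16.45 travel 68.69 Fx -3.69 F [ 3.5 -1.4  7.7]
```

```bash
python3 -m crank '{"slide":[[0.0003,0,0],[0.0003,0,0]],"twist":[0,0]}'>/dev/null; python3 al.py
python3 -m crank '{"slide":[[0.0003,0,0],[0.0003,0,0]],"twist":[0,0]}'>/dev/null; python3 al.py
```

```text
t 16.65 travel 69.29 Fx -3.49 F [ 3.1 -2.4  6.8]
t 16.85 travel 69.85 Fx -3.24 F [ 3.1 -0.9  7.4]
```

```bash
python3 -m crank '{"slide":[[0.0003,0,0],[0.0003,0,0]],"twist":[0,0]}'>/dev/null; python3 al.py
python3 -m crank '{"slide":[[0.0003,0,0],[0.0003,0,0]],"twist":[0,0]}'>/dev/null; python3 al.py
```

```text
t 17.05 travel 70.46 Fx -2.51 F [ 2.4 -0.7  6.5]
t 17.25 travel 71.01 Fx -4.33 F [ 4.1 -1.4  6.6]
```

```bash
python3 -m crank '{"slide":[[0.0003,0,0]],"twist":[0]}'>/dev/null; python3 al.py
python3 - <<'E'
from h import *
c=viewer.snapshot("scene")
crop(c,"pics/l2.png",110,190,80,100,6)
E
```

```text
t 17.35 travel 71.25 Fx -4.76 F [ 4.6 -1.3  5.9]
```

View pics/l2.png

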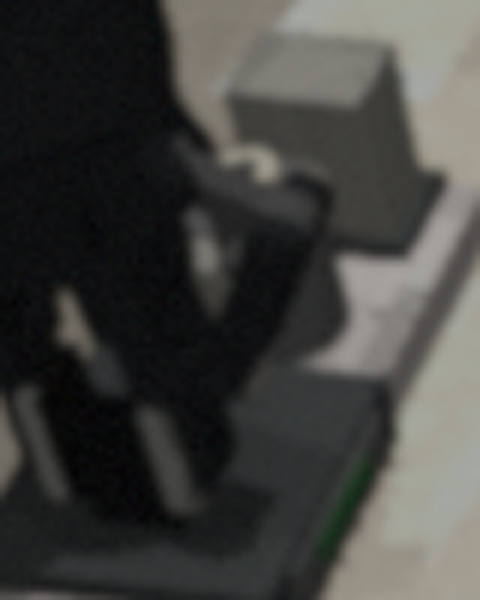

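```bash
python3 -m crank '{"slide":[[0.0003,0,0]],"twist":[0]}'>/dev/null; python3 al.py
```

```text
t 17.5 travel 71.43 Fx -5.89 F [ 5.7 -1.6  4.3]
```

```bash
python3 -m crank '{"slide":[[0.0003,0,0]],"twist":[0]}'>/dev/null; python3 al.py
```

```text
t 17.6 travel 71.62 Fx -6.67 F [ 6.5 -1.7  5.1]
```

Contact: the force rose from 3.5 to 6.7 N, so about 3 N is on the nose. Now I'll ease the tool until it carries no force, then release.

```bash
python3 -m crank '{"slide":[[0,0,0],[0,0,0],[0,0,0]],"twist":[0,0,0]}'>/dev/null; python3 al.py
python3 -m crank '{"slide":[[-0.0002,0,0],[0,0,0]],"twist":[0,0]}'>/dev/null; python3 al.py
```

```text
t 17.9 travel 71.63 Fx -4.61 F [ 4.4 -1.4  5.8]
t 18.1 travel 71.64 Fx -3.84 F [ 3.7 -1.   7.1]
```

```bash
python3 -m crank '{"slide":[[-0.0002,0,0],[0,0,0]],"twist":[0,0]}'>/dev/null; python3 al.py
python3 -m crank '{"slide":[[-0.0002,0,0],[0,0,0],[0,0,0]],"twist":[0,0,0]}'>/dev/null; python3 al.py
```

```text
t 18.3 travel 71.65 Fx -1.63 F [ 1.5 -0.8  7.7]
t 18.6 travel 71.66 Fx -1.34 F [ 1.3 -0.6  8. ]
```

```bash
python3 -m crank '{"slide":[[0,0,0],[0,0,0],[0,0,0],[0,0,0],[0,0,0],[0,0,0]],"twist":[0,0,0,0,0,0]}' 0.4; python3 al.py
python3 - <<'E'
from h import *
c=viewer.snapshot("scene")
crop(c,"pics/m2.png",60,170,150,190,3.1)
E
```

```text
time: 19.2
tool_pos: [594.2, -146.7, 37.6]
tcp_rot: [180.0, -0.0, 170.3]
ft_force: [0.0, 0.2, -0.0]
finger_gap: 51.2
t 19.2 travel 72.83 Fx -0.02 F [ 0.   0.2 -0. ]
```

View pics/m2.png

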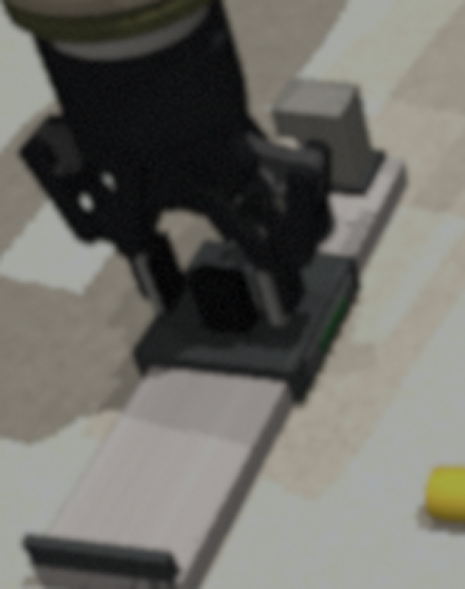

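Fingers open around the grip. Retreating up and aside to look.

```bash
python3 -m crank '{"slide":[[0,0,-0.01],[0,0,-0.025],[0,0,-0.04],[0,0,-0.04],[0,0,-0.03],[0,0.02,0],[0,0.04,0],[0,0.045,0]],"twist":[0,0,0,0,0,0,0,0]}'
python3 -m crank '{"slide":[[0,0.045,0],[0,0.045,0],[0,0.045,0],[0,0.04,0],[0,0.02,0],[0,0,0],[0,0,0]],"twist":[0,0,0,0,0,0,0]}'
python3 - <<'E'
from h import *
t=viewer.snapshot("top");c=viewer.snapshot("scene")
crop(t,"pics/n1.png",400,190,90,120,5); crop(c,"pics/n2.png",80,185,120,140,4.2)
cv2.imwrite("pics/n3.png",t["img"][:,:,::-1]); cv2.imwrite("pics/n4.png",c["img"][:,:,::-1])
E
```

```text
time: 20.05
tool_pos: [612.5, -43.3, 184.4]
tcp_rot: [-180.0, 0.1, 170.2]
ft_force: [0.6, 0.2, 0.0]
finger_gap: 51.1
time: 20.75
tool_pos: [644.8, 148.6, 183.1]
tcp_rot: [-180.0, 0.0, 170.4]
ft_force: [0.3, -0.1, -0.0]
finger_gap: 51.3
```

View pics/n1.png

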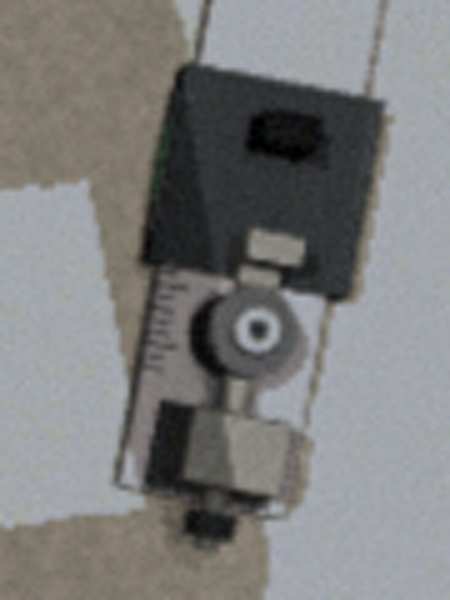

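View pics/n2.png

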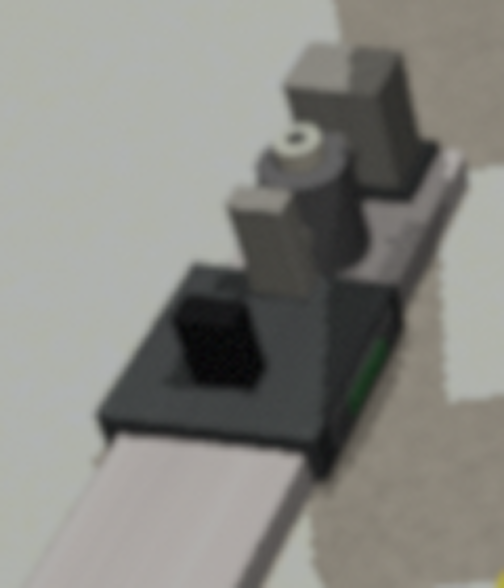

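View pics/n3.png

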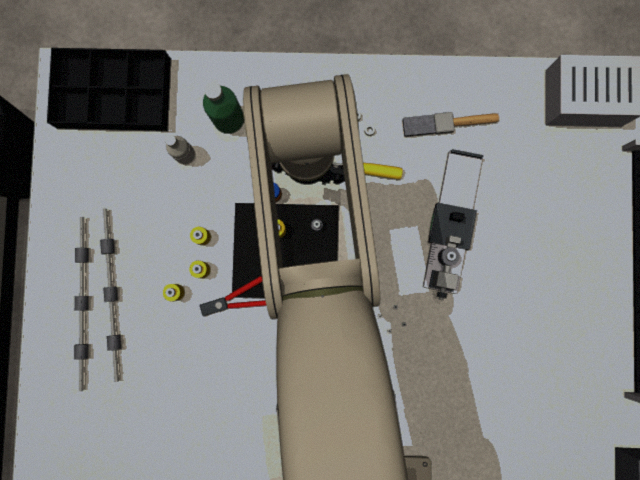

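The top view shows the roller, hub at crop (258,328), seated between the jaw nose (262,277) and the anvil (238,395), near the centre line. The scene view shows it upright and the jaw square to the eye. Nothing else appears disturbed. Handing in.

```bash
python3 -c "
from bench import hand_in; print(hand_in())"
```

```text
the job is handed in; nothing more can be done
None
```

The wide grey roller is standing upright on the caliper's bed, held between the moving jaw and the anvil. I let go of the grip, moved the arm clear and handed the job in at about 21 s.

- **Placing:** I set the roller down about 5–7 mm short of the anvil and released it. The bed contact showed as a 4.9 N rise in the vertical force.
- **Closing:** I pushed the slide in steps of 0.2–1 mm near the end. The push force went from about 3.5 N of drag to 6.7 N, so about 3 N at the nose, or roughly 1.6 degrees of lean. I then eased back to 1.3 N before opening the fingers.
- **Final pictures:** Both views show the roller upright, touching the nose and the anvil, and near the centre line. The jaw looks square. The arm hides part of the mat and bench, including the vial and screwdriver, in the last top view. I saw nothing else disturbed.

**Not confirmed:**
- **Final contact force and lean:** I could not measure these directly. One degree of lean is only about half a pixel. I inferred a hold of at most 2.5 N, because the slide's own friction keeps it in place.
- **Centre line:** My estimates of it disagreed by about 2 mm, inside the 8 mm allowed.
- **Release:** The tool sprang about 1.2 mm forward as the fingers opened. This may briefly have pressed the jaw a little harder.

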